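Make up two repair kits at the electronics bench

TASK

Make up the parts kits for two repairs: the radio kit in the yellow tray is the loudspeaker and the orange battery pack; the amplifier kit in the green tray is the transformer and the blue capacitor. The pack is still in its charging cradle: swing the hold-down bar up until it stands about upright, then slide the pack out from under it. Set each part down gently, the right way up and flat on the tray's floor, one part to a compartment, and leave the black capacitor standing where it is.

Things in the scene. Friction and masses are not known exactly. Their poses are not given: they have to be found in the camera images.
- tray_yellow: Yellow two-compartment tray, 130 x 200 mm (its x by y), 18 mm high, walls and floor 3 mm thick, fixed. A 3 mm divider along its x at y = 0 (top at z 15.8) makes two compartments, each 124 mm (x) by 95.5 mm (y), centred at y = 49 and -49 mm. Origin: centre of the underside, at bench level.
- tray_green: Green two-compartment tray, 130 x 200 mm (its x by y), 18 mm high, walls and floor 3 mm thick, fixed. A 3 mm divider along its x at y = 0 (top at z 15.8) makes two compartments, each 124 mm (x) by 95.5 mm (y), centred at y = 49 and -49 mm. Origin: centre of the underside, at bench level.
- cradle: White and black charging cradle, fixed. Origin: bench level under the pack's home centre; pack slides out to its -x. Base x -75..95, 80 wide (y), deck z 16 mm. Side guides to z 26, x -20..50. Black head x 50..95, top z 58, with a hood 2 mm over the last 10 mm of the pack's top: the pack must slide 15 mm or more to -x before it can be lifted. Bar hinge axis along y at x 70, z 64.
- bar (a joint): Hold-down bar's angle, rad: 0 = level over the pack; grows as its front swings up and back (positive about cradle y); 1.57 upright, stop at 1.9. Stiff hinge (0.09 N m) holds at any angle. Steel bar 16 mm wide from the hinge forward over the pack's middle; a lip at its front hangs before the pack's front face and a rubber pad sits 1.5 mm over its top.
- bar_grip (a point): Centre of the red grip rod across the bar's front end: 12 mm thick, 36 mm long, parallel to cradle y, ends free for the fingers. At bar angle 0 it is at x -66, y 0, z 69 mm in the cradle's frame; 136 mm from the hinge axis. Gripped by its two ends from above, the rod turns between the pads.
- pack: Orange battery pack with a black band on its sides and a small paper label on top, 96 x 46 x 32 mm (x, y, z), 0.2 to 0.4 kg. Starts home in the cradle on its deck, its axes along the cradle's. Origin: centre of the underside.
- speaker: Round loudspeaker standing on its magnet, cone up: aluminium rim 58 mm in diameter from z = 27 to 33 mm, a basket narrowing below it to 36 mm at z = 12 mm, dark magnet 42 mm in diameter at the bottom. Origin: centre of the underside; z up through the cone.
- transformer: Small transformer: dark laminated core 48 x 24 mm (x, y) to z 42 mm, in an aluminium strap; copper coil with yellow band bulging to 42 mm along y (30 wide in x, z 8..35); two feet 68 mm over all along x, 2 mm thick. Flat core ends at x = -25 and 25 mm are free for the fingers. Origin: centre of underside. 0.2 to 0.45 kg.
- cap_blue: Blue capacitor, an upright cylinder 33 mm in diameter and 50 mm high with an aluminium top. Origin: centre of the underside.
- cap_black: Black capacitor, an upright cylinder 33 mm in diameter and 50 mm high with an aluminium top; belongs to neither kit and stays in the stock. Origin: centre of the underside.
There are look-alikes about, which are no part of the job. There is more than one size of the cap_blue; the job needs the middle-sized.

How it is judged:
By the outcome, as a careful person would: the job done as asked, in the order asked, and still so for the second after the job is handed in, with the robot touching nothing.
It also fails if it takes over 106 s, if anything falls off the work surface, if the arm or the gripper's body presses on something with over 40 N, if the wrist force passes 120 N, or if a joint passes its speed limit or range.

ROBOT

A 6-joint arm with a two-finger parallel gripper is mounted at the origin on the work surface. World frame = base frame: x ahead of the robot, y to its left, z up, the work surface at z = 0. Lengths are in m, angles in rad, forces in N, time in s.
With the tool pointing down it reaches from about 0.325 to 1 m from the base axis. Payload 5.1 kg.
Tool frame: the origin (TCP) lies at the very end of the fingers, on their centre line; the grasp point (between the pads) lies 19 mm behind it; z points along the fingers, y is the line along which they close (so a half turn about z gives the same grasp; the last joint's range is limited). The gripper opens to 85 mm and grips with 20 to 120 N. Pads are 22 mm wide; open, the fingers measure 114 mm over their backs; the gripper's body (76 mm by 85 mm) begins 54 mm behind the grasp point. The pads swing forward as they close: fully open they stand 13 mm farther back than shut.
Start: joints at [-1.236, 0.124, 1.65, -0, 1.367, -0.083], TCP at [0.264, -0.594, 0.231] pointing down, gripper open.
Joint ranges: [-2.61, 2.61], [-1.02, 2.33], [0.03, 2.71], [-1.35, 4.49], [0.32, 2.68], [-2.91, 2.91]. Speed limits (rad/s): [2.57, 2.57, 3.14, 3.14, 3.14, 3.14].

INTERFACE

Orientations are given as a unit quaternion [w, x, y, z].
In Python, from cell import * gives the robot as it stands.
- The arm moves only by the tool servo_tool, never from a script. Its argument "targets" is a list of rows, each a list of 6 numbers: the shift along the world's x, y, z in m, then the turn, a rotation vector about the world's x, y, z in degrees. In form: [[dx, dy, dz, wx, wy, wz], ...]. A call has exactly 10 rows; each row shifts and turns the commanded pose from where the row before left it; what a row does not reach is not made up. A row lasts 1/12 s, in which the tool goes at most 41.7 mm and 7.16 degrees, less where a joint would pass 70% of its speed; a pose out of reach is approached as far as the arm can. A call with a gripper value outside its range is refused whole. "gripper" is the finger opening in m, from 0 to 0.0854, set as the call begins (left out, the last holds). The fingers move at their own pace and stop on an object; "newtons" is the grip in N (left out, the last holds). Time passes only in rows, so rows that do not move let the fingers close, or fill a call up. It gives the time, the measured TCP pose, the force, the opening and the grip force at its end, in the units of the state.
- get_obs(): the state, without advancing time (a new reading comes with each control period).
- camera(name): name is "scene" or "top"; returns a dict with "img" (400x640x3 uint8, red, green, blue), "camera_matrix" (3x3 intrinsics, pixels), "eye" and "attitude" of the camera in the world. Camera axes: x right, y down, z forward; pixel columns grow to the right and rows downward; lengths in m; the calibration is good to about 2 mm. A picture is of the moment at which its call begins. There is no depth.
- finish_job(): hands the job in; it is judged then, once.
Trained networks look in the newest picture that a camera, given by its name, has taken for a name from the list of things; names that differ only in an ending like _2 or _b are one class to them, and where a whole thing is asked for, a point or a joint stands for the part that bears it (a point fixed in the world has none). Each returns a list of dicts, best first, with "conf" (0 to 1); they miss things now and then, are a little off and sometimes report something else, mostly with a low value. They report only what shows in the picture. A call takes as long as a camera call. They do not tell look-alikes from the thing itself.
- masks_of(label, camera): "mask" (400x640 bool, what is visible of it) and "bbox" ([left, top, right, bottom] in pixels, round what is visible of it).
The state is a dict: "time": time; "qpos": joint angles; "joint_velocities": joint speeds; "effort": joint torques, N m; "position": TCP position; "eef_rot": TCP orientation; "wrist_force": force on the tool from outside, world axes, zero at the start; "torque": the same for the moment, N m; "opening": finger opening in m; "grip_force": force on a finger pad.
Only numpy, scipy, OpenCV 4.12 (cv2) and the standard library are available. Lean on these libraries where they do the work, as an engineer would, in place of code of your own. Each camera call takes 0.05 s, during which the arm holds its last target. There are 200 camera calls.

## Working session

There is one attempt and no reset: what is moved stays moved. The work goes in short steps, Python scripts to look and compute and a tool call to move; the robot and the scene stay as the last step left them, time stands still between calls to the robot, and variables do not carry over. Pictures are saved under pics/ and viewed, at most 14 in all, crops included, and the job is handed in when it is done.

Besides the shell and the picture viewer there is one more tool, called after "Request:" by a JSON object that holds its "fn" and its "kwargs". servo_tool: Moves the arm, as the interface text tells. Its arguments: {"type":"object","properties":{"targets":{"type":"array"},"gripper":{"type":"number"},"newtons":{"type":"number"}},"required":["targets"]}

```bash
mkdir -p pics; ls
cat > h.py <<'E'
from cell import *
import numpy as np, cv2
from scipy.spatial.transform import Rotation as R
def snap(n,fn=None):
    c=camera(n)
    if fn: cv2.imwrite('pics/'+fn,c['img'][:,:,::-1])
    return c
def rot(c):
    a=np.array(c['attitude'],float)
    if a.shape==(3,3): return a
    return R.from_quat([a[1],a[2],a[3],a[0]]).as_matrix()
def ray(c,u,v,z):
    d=rot(c)@np.linalg.inv(c['camera_matrix'])@np.array([u,v,1.])
    e=np.array(c['eye']); return e+d*(z-e[2])/d[2]
def proj(c,p):
    q=c['camera_matrix']@(rot(c).T@(np.array(p)-np.array(c['eye']))); return q[:2]/q[2]
E
python3 - <<'E'
from h import *
for n in('top','scene'):
    c=snap(n,n+'1.png'); print(n,c['eye'],c['attitude'],c['camera_matrix'])
    for l in ['tray_yellow','tray_green','cradle','bar','bar_grip','pack','speaker','transformer','cap_blue','cap_black']:
        for m in masks_of(l,n):
            ys,xs=np.nonzero(m['mask']); 
            print(l,round(m['conf'],2),m['bbox'],len(xs),xs.mean().round(1),ys.mean().round(1))
print(get_obs())
E
```

```text
pics
top [0.40847204 0.01158279 0.96021028] [-0.03844845  0.71332676 -0.69825023  0.0461873 ] [[471.09337783   0.         322.4425067 ]
 [  0.         471.09337783 199.59838007]
 [  0.           0.           1.        ]]
tray_yellow 0.79 [148.7, 143.8, 253.2, 216.2] 6357 200.1 178.7
tray_green 0.56 [400.8, 140.7, 506.7, 222.9] 6446 453.9 181.2
cradle 0.91 [291.6, 115.9, 348.1, 207.5] 2823 319.3 159.3
bar 0.62 [300.8, 127.2, 331.2, 202.8] 788 317.5 164.9
bar_grip 0.74 [300.5, 126.1, 333.3, 200.6] 699 317.4 164.1
pack 0.92 [305.6, 144.5, 333.7, 190.9] 553 317.2 167.1
speaker 0.81 [195.3, 241.8, 225.1, 273.9] 732 210.4 257.0
transformer 0.82 [271.1, 222.8, 295.7, 254.4] 564 280.9 238.9
transformer 0.61 [148.1, 140.2, 251.6, 216.5] 6377 200.3 178.8
cap_blue 0.79 [353.1, 271.9, 384.5, 294.4] 569 366.0 283.4
cap_blue 0.59 [353.0, 234.2, 368.8, 251.0] 236 360.8 242.3
cap_black 0.88 [436.6, 246.7, 459.0, 264.1] 339 447.4 256.1
scene [0.8155213  0.5462942  0.57350705] [-0.10501667  0.22978614  0.87734336 -0.4079687 ] [[429.72247213   0.         315.84583397]
 [  0.         429.72247213 198.10
[... 818 characters left out ...]

{'time': 1.1, 'qpos': array([-1.23558980e+00,  1.23802563e-01,  1.65025754e+00, -1.33438452e-05,
        1.36750360e+00, -8.25994755e-02]), 'joint_velocities': array([ 0.00120505, -0.0012221 ,  0.0009878 , -0.0006615 , -0.00068799,
        0.00137626]), 'effort': array([-2.88971045e-03, -4.23607743e+01, -3.65760362e+01, -2.25135504e-04,
        5.37345204e-04, -1.44324633e-05]), 'position': array([ 0.2637138 , -0.59410635,  0.23134569]), 'eef_rot': array([ 1.51855272e-05,  9.78258727e-01,  2.07388194e-01, -4.65876796e-06]), 'wrist_force': array([-0.18401629, -0.38442679, -1.04760059]), 'torque': array([-0.04529943,  0.00993201,  0.0069426 ]), 'grip_force': 0.0, 'opening': 0.085740543553652}
```

Run:
```python
import cv2
a=cv2.imread('pics/top1.png')[100:320,130:530]; cv2.imwrite('pics/top1c.png',cv2.resize(a,(800,440),interpolation=cv2.INTER_CUBIC))
a=cv2.imread('pics/scene1.png')[100:400,190:490]; cv2.imwrite('pics/scene1c.png',cv2.resize(a,(600,600),interpolation=cv2.INTER_CUBIC))
```

```text
(no output)
```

View pics/top1c.png

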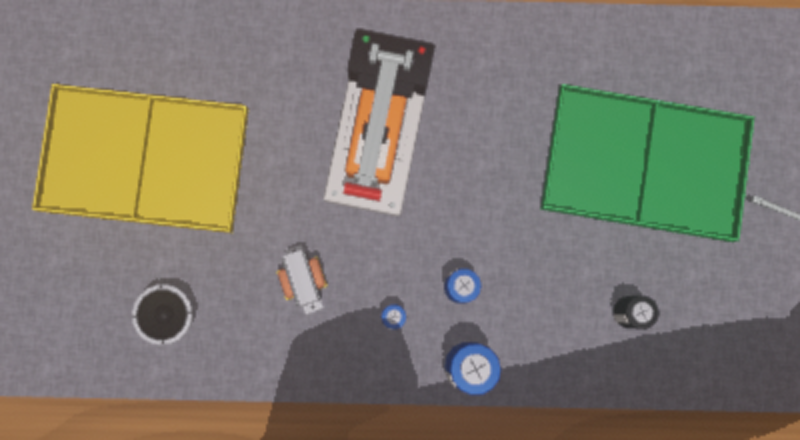

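View pics/scene1c.png

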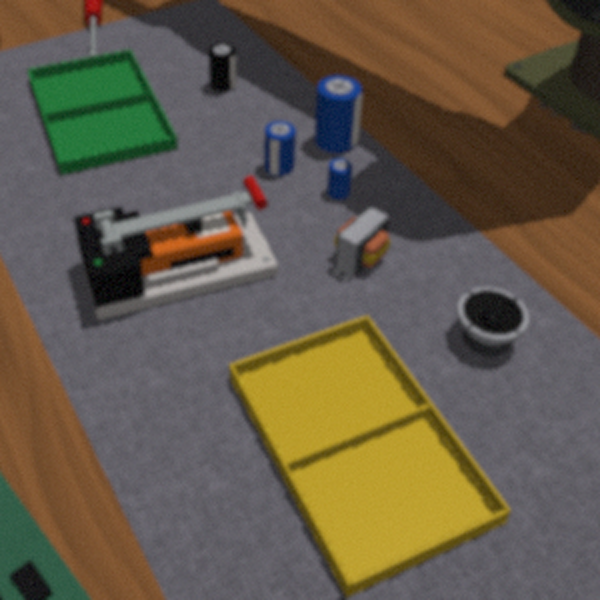

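The top view (crop pixel/2 + (130,100)) shows the cradle with its head away from the robot. Three blue capacitors are visible, and the middle-sized one is at about px (361,243). The speaker is at (211,257), the transformer at (281,239) and the black capacitor at (450,256).

```bash
cat > m.py <<'E'
from h import *
c=snap('top'); im=c['img']; hsv=cv2.cvtColor(im,cv2.COLOR_RGB2HSV)
def seg(lo,hi,box):
    m=cv2.inRange(hsv,lo,hi); k=np.zeros_like(m); l,t,r,b=box; k[t:b,l:r]=m[t:b,l:r]
    n,lab,st,ce=cv2.connectedComponentsWithStats(k)
    if n<2: return None
    i=1+np.argmax(st[1:,4]); return (lab==i).astype(np.uint8),st[i],ce[i]
def rect(name,s,z):
    if s is None: print(name,'none');return
    pts=cv2.findContours(s[0],0,1)[0][0].reshape(-1,2).astype(float)
    w=np.array([ray(c,u,v,z)[:2] for u,v in pts]).astype(np.float32)*1000
    r=cv2.minAreaRect(w); print(name,'px',s[2].round(1),'area',s[1][4],'ctr',np.round(r[0],1),'size',np.round(r[1],1),'ang',round(r[2],1),'centroid',(ray(c,*s[2],z)*1000).round(1))
if __name__=='__main__':
    rect('yellow',seg((20,100,60),(35,255,255),(140,130,260,225)),.018)
    rect('green',seg((55,100,30),(85,255,255),(395,130,515,225)),.018)
    rect('red',seg((170,120,80),(180,255,255),(290,180,340,205)),.072)
    rect('red2',seg((0,150,80),(4,255,255),(290,180,340,205)),.072)
    rect('orange',seg((6,150,100),(18,255,255),(290,120,345,200)),.048)
    rect('capB',seg((0,0,130),(180,80,255),(350,232,372,254)),.05)
    rect('capBblue',seg((100,120,60),(125,255,255),(350,232,372,255)),.05)
    rect('capBlk',seg((0,0,130),(180,60,255),(435,244,465,268)),.05)
    rect('strap',seg((0,0,140),(180,60,255),(265,215,300,260)),.042)
    rect('spk',seg((0,0,130),(180,60,255),(190,235,232,280)),.033)
    rect('deck',seg((0,0,150),(180,40,255),(285,110,350,212)),.016)
    rect('head',seg((0,0,0),(180,90,70),(295,105,352,150)),.058)
    m=masks_of('cradle','top')[0]['mask'].astype(np.uint8); rect('cradle',(m,[0,0,0,0,m.sum()],np.array([0,0])),.016)
E
python3 m.py
python3 - <<'E'
import cv2
a=cv2.imread('pics/top1.png')
cv2.imwrite('pics/z1.png',cv2.resize(a[110:260,260:380],None,fx=4.8,fy=4.0*1.0,interpolation=cv2.INTER_CUBIC))
E
```

```text
yellow px [200.  178.7] area 6430 ctr [559.7 250.2] size [202.3 131.2] ang 84.9 centroid [558.9 250.4  18. ]
green px [454.  181.2] area 6225 ctr [ 566.2 -263.7] size [200.3 130.5] ang 81.5 centroid [ 565.6 -263.9   18. ]
red none
red2 px [310.4 195.3] area 72 ctr [523.1  25.4] size [31.3  8.3] ang 79.9 centroid [523.2  26.1  72. ]
orange px [326.1 165.7] area 203 ctr [579.8  -0.8] size [13.1 86.1] ang 79.3 centroid [585.6  -3.   48. ]
capB px [361.7 242.3] area 83 ctr [436.5 -74.2] size [17.3 17.4] ang 1.2 centroid [436.8 -74.5  50. ]
capBblue px [360.7 242.7] area 119 ctr [436.5 -73.3] size [28.8 31. ] ang 1.2 centroid [436.1 -72.8  50. ]
capBlk px [450.9 255.6] area 78 ctr [ 415.2 -246.1] size [17.2 17.6] ang 1.2 centroid [ 415.1 -246.8   50. ]
strap px [280.8 241.1] area 338 ctr [436.7  82.6] size [64.  23.8] ang 24.9 centroid [436.2  81.8  42. ]
spk px [209.9 258. ] area 879 ctr [402.9 218.5] size [87.  80.1] ang 2.5 centroid [400.8 219.3  33. ]
deck px [316.7 178.4] area 1074 ctr [576.   15.2] size [ 79.2 127.2] ang 79.8 centroid [565.2  14.9  16. ]
head px [324.5 130.9] area 654 ctr [651.8   1.7] size [77.3 54.8] ang 79.8 centroid [653.1   1.6  58. ]
cradle px [0 0] area 2924 ctr [603.2  11.4] size [ 83.8 184.6] ang 79.8 centroid [931.  690.9  16. ]
```

View pics/z1.png

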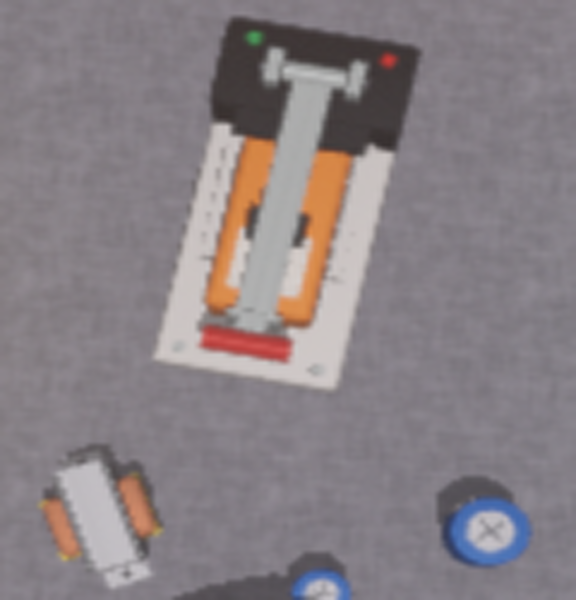

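Run:
```python
from h import *
T=cv2.imread('pics/top1.png');S=cv2.imread('pics/scene1.png')
c=snap('top')
b=T[235:282,188:235]; cv2.imwrite('pics/spk.png',cv2.resize(b,(564,564),interpolation=cv2.INTER_CUBIC))
for u,v in [(276.1,225.8),(285,250.5),(280.6,238.1)]: print((ray(c,u,v,.042)*1000).round(1))
for m in masks_of('speaker','top')[:1]:
    pts=np.argwhere(m['mask'])[:,::-1]; w=np.array([ray(c,u,v,.033)[:2]*1000 for u,v in pts],np.float32)
    print('spk',cv2.minEnclosingCircle(w),w.min(0),w.max(0))
s=snap('scene')
# scene overlay from hypothesised poses
def put(p,col): 
    u,v=proj(s,np.array(p)/1000); cv2.circle(S,(int(u*1+.5),int(v+.5)),1,col,-1)
    u,v=proj(c,np.array(p)/1000); cv2.circle(T,(int(u*1+.5),int(v+.5)),1,col,-1)
def fr(o,yaw,p): return np.append(o,0)+R.from_euler('z',yaw,degrees=True).apply(p)
Sb=S; 
S=cv2.resize(S[100:400,190:490],(600,600),interpolation=cv2.INTER_CUBIC)
T=cv2.resize(T[100:300,130:530],(800,400),interpolation=cv2.INTER_CUBIC)
def put(p,col):
    u,v=proj(s,np.array(p)/1000); cv2.circle(S,(int((u-190)*2+1),int((v-100)*2+1)),2,col,-1)
    u,v=proj(c,np.array(p)/1000); cv2.circle(T,(int((u-130)*2+1),int((v-100)*2+1)),2,col,-1)
for p in [(-75,40,16),(-75,-40,16),(95,40,58),(95,-40,58),(50,40,58),(-66,18,69),(-66,-18,69),(70,0,64)]: put(fr((587.5,13.4),-10.2,p),(255,0,255))
for o,y in [((559.7,250.2),-5.1),((566.2,-263.7),-8.5)]:
    for a in(-65,65):
        for b in(-100,100): put(fr(o,y,(a,b,18)),(0,0,255))
for t in np.arange(0,6.28,.7):
    put((402+29*np.cos(t),219+29*np.sin(t),33),(0,255,0))
    put((436.7-0+16.5*np.cos(t),-74.4+16.5*np.sin(t),50),(0,255,255))
for a in(-25,25):
    for b in(-12,12): put(fr((437.5,82.5),22,(a,b,42)),(255,255,0))
cv2.imwrite('pics/So.png',S); cv2.imwrite('pics/To.png',T)
```

```text
[465.7  91.9  42. ]
[418.2  73.1  42. ]
[442.   82.4  42. ]
spk ((403.00628662109375, 218.5265655517578), 29.687030792236328) [375.54922 189.7835 ] [431.92334 246.66745]
```

View pics/So.png

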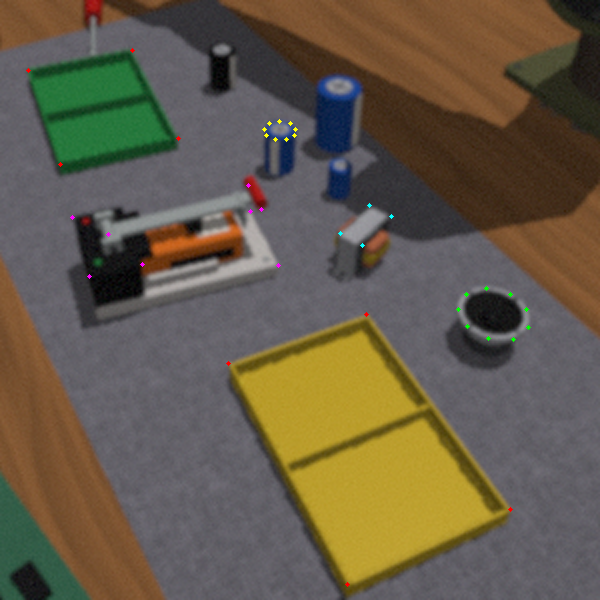

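View pics/To.png

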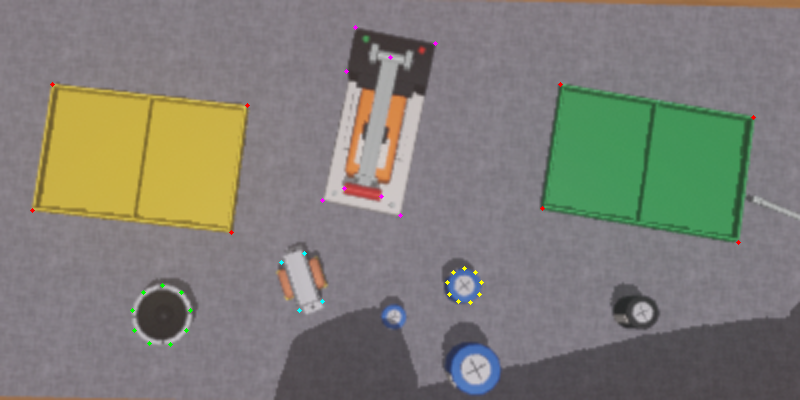

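The projected poses match both views. The transformer needs about 3 mm more in +x. I'm starting with the speaker.

Request:
{"fn": "servo_tool", "kwargs": {"targets": [[0.0063, 0.037, 0, 0, 0, 3], [0.0063, 0.037, 0, 0, 0, 3], [0.0063, 0.037, 0, 0, 0, 3], [0.0063, 0.037, 0, 0, 0, 3], [0.0063, 0.037, 0, 0, 0, 3], [0.0063, 0.037, 0, 0, 0, 3], [0.0063, 0.037, 0, 0, 0, 3], [0.0063, 0.037, 0, 0, 0, 3], [0.0063, 0.037, 0, 0, 0, 3], [0.0063, 0.037, 0, 0, 0, 3]], "gripper": 0.085, "newtons": 30}}

```text
time: 2.18
position: [0.3266, -0.2225, 0.2315]
eef_rot: [0.0, 0.891, 0.454, 0.0]
wrist_force: [0.9, -1.6, 0.2]
opening: 0.0847
grip_force: 0.0
```

Request:
{"fn": "servo_tool", "kwargs": {"targets": [[0.0063, 0.037, -0.005, 0, 0, 3], [0.0063, 0.037, -0.005, 0, 0, 3], [0.0063, 0.037, -0.005, 0, 0, 3], [0.0063, 0.037, -0.01, 0, 0, 3], [0.0063, 0.037, -0.01, 0, 0, 3], [0.0063, 0.037, -0.01, 0, 0, 3], [0.0063, 0.037, -0.01, 0, 0, 3], [0.0063, 0.037, -0.01, 0, 0, 3], [0.0063, 0.037, -0.01, 0, 0, 3], [0.0063, 0.037, -0.01, 0, 0, 3]]}}

```text
time: 3.02
position: [0.3896, 0.1481, 0.1463]
eef_rot: [0.0, 0.742, 0.67, 0.001]
wrist_force: [1.1, -0.9, 0.5]
opening: 0.0852
grip_force: 0.0
```

Request:
{"fn": "servo_tool", "kwargs": {"targets": [[0.0045, 0.0236, -0.01, 0, 0, 0], [0.0045, 0.0236, -0.015, 0, 0, 0], [0.0044, 0.0235, -0.02, 0, 0, 0], [0, 0, -0.02, 0, 0, 0], [0, 0, -0.018, 0, 0, 0], [0, 0, -0.016, 0, 0, 0], [0, 0, -0.014, 0, 0, 0], [0, 0, -0.012, 0, 0, 0], [0, 0, -0.007, 0, 0, 0], [0, 0, -0.002, 0, 0, 0]]}}

```text
time: 3.85
position: [0.4022, 0.2162, 0.0111]
eef_rot: [-0.0, 0.744, 0.669, -0.001]
wrist_force: [-0.2, 1.3, 0.3]
opening: 0.0851
grip_force: 0.0
```

Request:
{"fn": "servo_tool", "kwargs": {"targets": [[0, 0, 0, 0, 0, 0], [0, 0, 0, 0, 0, 0], [0, 0, 0, 0, 0, 0], [0, 0, 0, 0, 0, 0], [0, 0, 0, 0, 0, 0], [0, 0, 0, 0, 0, 0], [0, 0, 0, 0, 0, 0], [0, 0, 0, 0, 0, 0], [0, 0, 0, 0, 0, 0], [0, 0, 0, 0, 0, 0]], "gripper": 0.04, "newtons": 30}}

```text
time: 4.68
position: [0.4042, 0.217, 0.0136]
eef_rot: [0.0, 0.744, 0.669, 0.001]
wrist_force: [-0.1, -0.3, 6.4]
opening: 0.056
grip_force: 32.3
```

Request:
{"fn": "servo_tool", "kwargs": {"targets": [[0, 0, 0.003, 0, 0, 0], [0, 0, 0.005, 0, 0, 0], [0, 0, 0.008, 0, 0, 0], [0, 0, 0.012, 0, 0, 0], [0, 0, 0.012, 0, 0, 0], [0, 0, 0.01, 0, 0, 0], [0, 0, 0.005, 0, 0, 0], [0, 0, 0.0, 0, 0, 0], [0, 0, 0, 0, 0, 0], [0, 0, 0, 0, 0, 0]]}}

```text
time: 5.52
position: [0.4026, 0.2164, 0.0667]
eef_rot: [-0.0, 0.744, 0.669, -0.001]
wrist_force: [-0.1, -0.0, -0.8]
opening: 0.0563
grip_force: 32.2
```

Run:
```python
from h import *
c=snap('scene'); a=c['img'][150:300,360:500,::-1]; cv2.imwrite('pics/s2.png',cv2.resize(a,(560,600),interpolation=cv2.INTER_CUBIC))
o=get_obs();print(o['position'],o['wrist_force'],o['opening'])
```

```text
[0.40244519 0.21635081 0.066495  ] [-0.31190394  0.31096904 -2.01562551] 0.05657186595920694
```

View pics/s2.png

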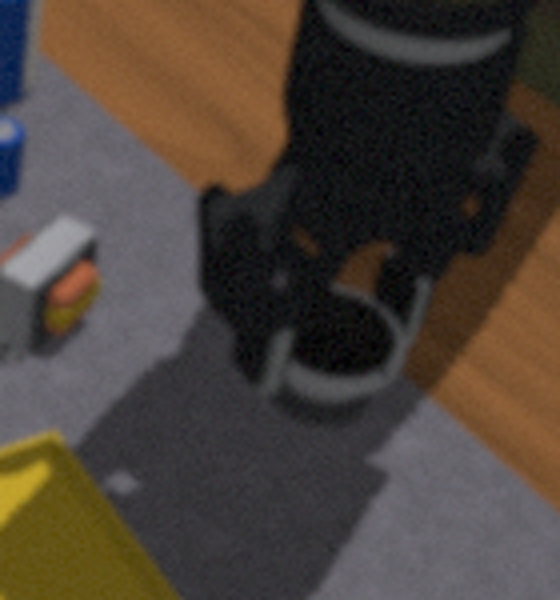

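The speaker is held level between the pads. I'm carrying it to the far yellow compartment.

Request:
{"fn": "servo_tool", "kwargs": {"targets": [[0.01, 0.005, 0, 0, 0, 0], [0.02, 0.01, 0, 0, 0, 0], [0.025, 0.013, 0, 0, 0, 0], [0.025, 0.013, 0, 0, 0, 0], [0.025, 0.013, 0, 0, 0, 0], [0.025, 0.013, 0, 0, 0, 0], [0.02, 0.01, 0, 0, 0, 0], [0.0115, 0.0056, 0, 0, 0, 0], [0, 0, 0, 0, 0, 0], [0, 0, -0.005, 0, 0, 0]]}}

```text
time: 6.4
position: [0.565, 0.2994, 0.0621]
eef_rot: [-0.0, 0.743, 0.669, -0.0]
wrist_force: [-0.5, 0.2, -0.8]
opening: 0.0562
grip_force: 32.3
```

Request:
{"fn": "servo_tool", "kwargs": {"targets": [[0, 0, -0.01, 0, 0, 0], [0, 0, -0.01, 0, 0, 0], [0, 0, -0.007, 0, 0, 0], [0, 0, -0.005, 0, 0, 0], [0, 0, -0.004, 0, 0, 0], [0, 0, -0.003, 0, 0, 0], [0, 0, -0.002, 0, 0, 0], [0, 0, -0.002, 0, 0, 0], [0, 0, -0.001, 0, 0, 0], [0, 0, 0, 0, 0, 0]]}}

```text
time: 7.23
position: [0.5647, 0.2993, 0.0184]
eef_rot: [0.0, 0.743, 0.669, 0.0]
wrist_force: [-0.1, 0.1, -2.1]
opening: 0.0561
grip_force: 32.3
```

Request:
{"fn": "servo_tool", "kwargs": {"targets": [[0, 0, -0.0005, 0, 0, 0], [0, 0, -0.0005, 0, 0, 0], [0, 0, -0.0005, 0, 0, 0], [0, 0, -0.0005, 0, 0, 0], [0, 0, -0.0003, 0, 0, 0], [0, 0, -0.0002, 0, 0, 0], [0, 0, 0, 0, 0, 0], [0, 0, 0, 0, 0, 0], [0, 0, 0, 0, 0, 0], [0, 0, 0, 0, 0, 0]]}}

```text
time: 8.07
position: [0.5648, 0.2993, 0.0167]
eef_rot: [0.0, 0.743, 0.669, 0.0]
wrist_force: [-3.5, -1.1, 5.4]
opening: 0.0566
grip_force: 32.7
```

Request:
{"fn": "servo_tool", "kwargs": {"targets": [[0, 0, 0, 0, 0, 0], [0, 0, 0, 0, 0, 0], [0, 0, 0, 0, 0, 0], [0, 0, 0, 0, 0, 0], [0, 0, 0.01, 0, 0, 0], [0, 0, 0.02, 0, 0, 0], [0, 0, 0.03, 0, 0, 0], [0, 0, 0.03, 0, 0, 0], [-0.004, -0.025, 0, 0, 0, 7], [-0.004, -0.025, 0, 0, 0, 7]], "gripper": 0.07}}

```text
time: 8.9
position: [0.5588, 0.2503, 0.1103]
eef_rot: [0.002, 0.653, 0.757, 0.003]
wrist_force: [0.5, -0.9, -0.4]
opening: 0.0701
grip_force: 0.0
```

Request:
{"fn": "servo_tool", "kwargs": {"targets": [[-0.004, -0.025, 0, 0, 0, 7], [-0.004, -0.025, 0, 0, 0, 7], [-0.004, -0.025, 0, 0, 0, 7], [-0.004, -0.025, 0, 0, 0, 7], [-0.004, -0.025, 0, 0, 0, 7], [-0.004, -0.025, 0, 0, 0, 7], [-0.004, -0.025, 0, 0, 0, 7], [-0.004, -0.025, 0, 0, 0, 7], [-0.003, -0.024, 0, 0, 0, 7], [0, 0, 0, 0, 0, 7]]}}

```text
time: 9.73
position: [0.5214, 0.0221, 0.1066]
eef_rot: [0.0, 0.104, 0.995, -0.001]
wrist_force: [0.0, 0.8, -0.1]
opening: 0.0696
grip_force: 0.0
```

Run:
```python
from h import *
o=get_obs();print(o['position'],o['eef_rot'],o['qpos'])
c=snap('scene'); cv2.imwrite('pics/s3.png',cv2.resize(c['img'][160:400,220:500,::-1],(700,600),interpolation=cv2.INTER_CUBIC))
```

```text
[0.52135714 0.02208613 0.1066078 ] [ 4.71156199e-04  1.03676023e-01  9.94610813e-01 -6.24847190e-04] [-5.98758962e-02 -4.72597169e-02  2.04595163e+00 -1.41831766e-03
  1.14201467e+00 -1.42235773e+00]
```

View pics/s3.png

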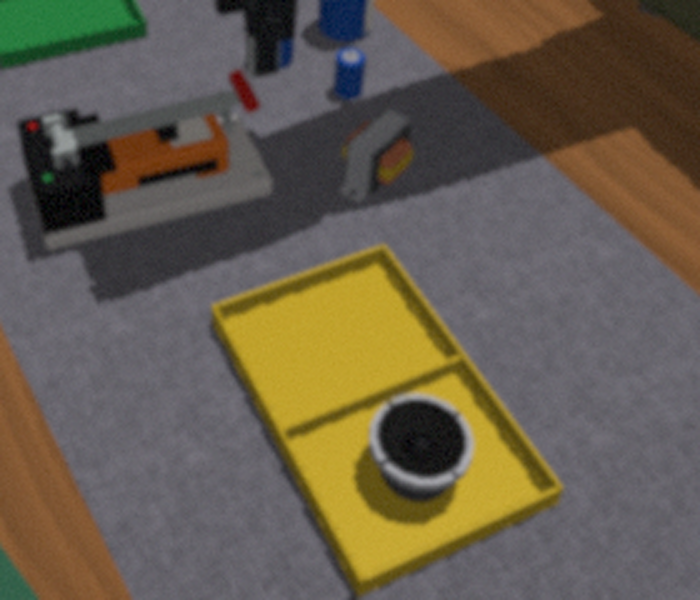

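The speaker sits flat in its compartment, and the gripper is above the red rod. I'm descending onto the rod.

Request:
{"fn": "servo_tool", "kwargs": {"targets": [[0.001, 0.003, -0.01, 0, 0, 1.7], [0, 0, -0.01, 0, 0, 0], [0, 0, -0.01, 0, 0, 0], [0, 0, -0.01, 0, 0, 0], [0, 0, -0.008, 0, 0, 0], [0, 0, -0.005, 0, 0, 0], [0, 0, -0.002, 0, 0, 0], [0, 0, 0, 0, 0, 0], [0, 0, 0, 0, 0, 0], [0, 0, 0, 0, 0, 0]]}}

```text
time: 10.62
position: [0.5231, 0.0282, 0.0514]
eef_rot: [0.001, 0.09, 0.996, 0.0]
wrist_force: [-0.7, -0.1, -0.7]
opening: 0.0704
grip_force: 0.0
```

Request:
{"fn": "servo_tool", "kwargs": {"targets": [[0, 0, 0, 0, 0, 0], [0, 0, 0, 0, 0, 0], [0, 0, 0, 0, 0, 0], [0, 0, 0, 0, 0, 0], [0, 0, 0, 0, 0, 0], [0, 0, 0, 0, 0, 0], [0, 0, 0, 0, 0, 0], [0, 0, 0, 0, 0, 0], [0, 0, 0, 0, 0, 0], [0, 0, 0, 0, 0, 0]], "gripper": 0.02, "newtons": 20}}

```text
time: 11.45
position: [0.5223, 0.0255, 0.0509]
eef_rot: [-0.0, 0.09, 0.996, -0.003]
wrist_force: [-1.2, -10.9, -0.2]
opening: 0.0355
grip_force: 25.0
```

Run:
```python
import numpy as np
a=np.linspace(0,1.6,21); x=-136*np.cos(a)+5*np.sin(a); z=136*np.sin(a)+5*np.cos(a)
for d,e in zip(np.diff(x),np.diff(z)): print([round(d*.984/1000,4),round(-d*.177/1000,4),round(e/1000,4),0,0,0],end=', ')
```

```text
[np.float64(0.0008), np.float64(-0.0001), np.float64(0.0109), 0, 0, 0], [np.float64(0.0017), np.float64(-0.0003), np.float64(0.0108), 0, 0, 0], [np.float64(0.0025), np.float64(-0.0005), np.float64(0.0106), 0, 0, 0], [np.float64(0.0033), np.float64(-0.0006), np.float64(0.0103), 0, 0, 0], [np.float64(0.0041), np.float64(-0.0007), np.float64(0.01), 0, 0, 0], [np.float64(0.0049), np.float64(-0.0009), np.float64(0.0097), 0, 0, 0], [np.float64(0.0057), np.float64(-0.001), np.float64(0.0092), 0, 0, 0], [np.float64(0.0064), np.float64(-0.0011), np.float64(0.0088), 0, 0, 0], [np.float64(0.007), np.float64(-0.0013), np.float64(0.0082), 0, 0, 0], [np.float64(0.0077), np.float64(-0.0014), np.float64(0.0076), 0, 0, 0], [np.float64(0.0082), np.float64(-0.0015), np.float64(0.007), 0, 0, 0], [np.float64(0.0088), np.float64(-0.0016), np.float64(0.0063), 0, 0, 0], [np.float64(0.0092), np.float64(-0.0017), np.float64(0.0055), 0, 0, 0], [np.float64(0.0096), np.float64(-0.0017), np.float64(0.0048), 0, 0, 0], [np.float64(0.01), np.float64(-0.0018), np.float64(0.004), 0, 0, 0], [np.float64(0.0103), np.float64(-0.0018), np.float64(0.0032), 0, 0, 0], [np.float64(0.0105), np.float64(-0.0019), np.float64(0.0023), 0, 0, 0], [np.float64(0.0106), np.float64(-0.0019), np.float64(0.0015), 0, 0, 0], [np.float64(0.0107), np.float64(-0.0019), np.float64(0.0006), 0, 0, 0], [np.float64(0.0107), np.float64(-0.0019), np.float64(-0.0003), 0, 0, 0],
```

Request:
{"fn": "servo_tool", "kwargs": {"targets": [[0.0008, -0.0031, 0.0109, 0, 0, 0], [0.0017, -0.0003, 0.0108, 0, 0, 0], [0.0025, -0.0005, 0.0106, 0, 0, 0], [0.0033, -0.0006, 0.0103, 0, 0, 0], [0.0041, -0.0007, 0.01, 0, 0, 0], [0.0049, -0.0009, 0.0097, 0, 0, 0], [0.0057, -0.001, 0.0092, 0, 0, 0], [0.0064, -0.0011, 0.0088, 0, 0, 0], [0.007, -0.0013, 0.0082, 0, 0, 0], [0.0077, -0.0014, 0.0076, 0, 0, 0]]}}

```text
time: 12.28
position: [0.5669, 0.0172, 0.1475]
eef_rot: [-0.001, 0.09, 0.996, -0.0]
wrist_force: [0.6, -1.1, -4.2]
opening: 0.0355
grip_force: 23.8
```

Request:
{"fn": "servo_tool", "kwargs": {"targets": [[0.0082, -0.0015, 0.007, 0, 0, 0], [0.0088, -0.0016, 0.0063, 0, 0, 0], [0.0092, -0.0017, 0.0055, 0, 0, 0], [0.0096, -0.0017, 0.0048, 0, 0, 0], [0.01, -0.0018, 0.004, 0, 0, 0], [0.0103, -0.0018, 0.0032, 0, 0, 0], [0.0105, -0.0019, 0.0023, 0, 0, 0], [0.0106, -0.0019, 0.0015, 0, 0, 0], [0.0107, -0.0019, 0.0006, 0, 0, 0], [0.0107, -0.0019, -0.0003, 0, 0, 0]]}}

```text
time: 13.12
position: [0.6662, -0.0008, 0.1825]
eef_rot: [-0.0, 0.09, 0.996, -0.0]
wrist_force: [-2.2, -1.6, -0.3]
opening: 0.0354
grip_force: 23.5
```

Request:
{"fn": "servo_tool", "kwargs": {"targets": [[0, 0, 0, 0, 0, 0], [0, 0, 0, 0, 0, 0], [0, 0, 0, 0, 0, 0], [0, 0, 0, 0, 0, 0], [0, 0, 0.01, 0, 0, 0], [0, 0, 0.02, 0, 0, 0], [0, 0, 0.03, 0, 0, 0], [-0.02, 0.0035, 0.01, 0, 0, 0], [-0.03, 0.006, 0, 0, 0, 0], [-0.0395, 0.0065, 0, 0, 0, 0]], "gripper": 0.07}}

```text
time: 13.95
position: [0.5765, 0.0156, 0.2546]
eef_rot: [0.002, 0.09, 0.996, 0.0]
wrist_force: [-0.8, -0.3, -0.2]
opening: 0.0699
grip_force: 0.0
```

Run:
```python
from h import *
o=get_obs();print(o['position'],o['eef_rot'],o['opening'])
c=snap('scene'); cv2.imwrite('pics/s4.png',cv2.resize(c['img'][110:290,190:400,::-1],(700,600),interpolation=cv2.INTER_CUBIC))
```

```text
[0.57654464 0.01561768 0.25457673] [2.29337084e-03 9.04661262e-02 9.95896881e-01 1.49278816e-04] 0.06994124138897184
```

View pics/s4.png

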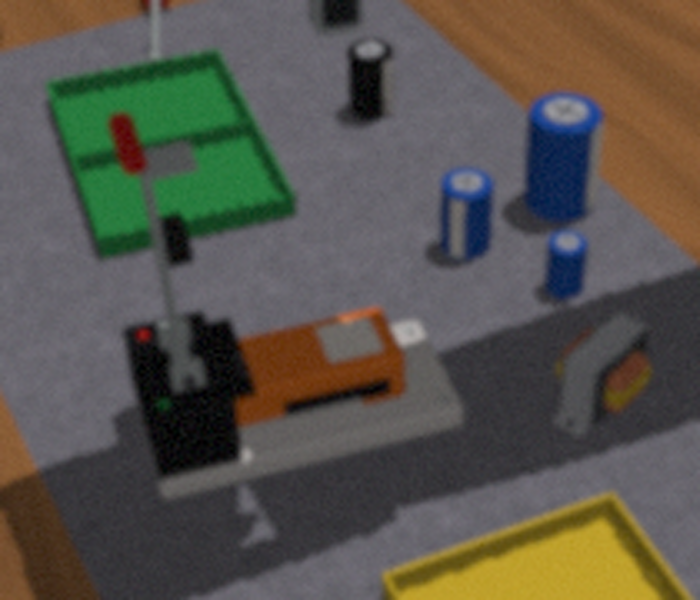

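The bar is upright. I'm lowering onto the pack, slightly forward of its centre to stay clear of the lip.

Request:
{"fn": "servo_tool", "kwargs": {"targets": [[-0.007, 0.001, -0.01, 0, 0, 0], [0, 0, -0.025, 0, 0, 0], [0, 0, -0.035, 0, 0, 0], [0, 0, -0.035, 0, 0, 0], [0, 0, -0.035, 0, 0, 0], [0, 0, -0.03, 0, 0, 0], [0, 0, -0.02, 0, 0, 0], [0, 0, -0.015, 0, 0, 0], [0, 0, -0.008, 0, 0, 0], [0, 0, -0.005, 0, 0, 0]]}}

```text
time: 14.83
position: [0.5684, 0.0167, 0.0333]
eef_rot: [-0.0, 0.09, 0.996, 0.0]
wrist_force: [-0.1, 0.1, 0.6]
opening: 0.0699
grip_force: 0.0
```

Request:
{"fn": "servo_tool", "kwargs": {"targets": [[0, 0, -0.004, 0, 0, 0], [0, 0, -0.003, 0, 0, 0], [0, 0, 0, 0, 0, 0], [0, 0, 0, 0, 0, 0], [0, 0, 0, 0, 0, 0], [0, 0, 0, 0, 0, 0], [0, 0, 0, 0, 0, 0], [0, 0, 0, 0, 0, 0], [0, 0, 0, 0, 0, 0], [0, 0, 0, 0, 0, 0]]}}

```text
time: 15.67
position: [0.5688, 0.0166, 0.0269]
eef_rot: [0.0, 0.09, 0.996, -0.0]
wrist_force: [-0.5, 0.7, -0.1]
opening: 0.0697
grip_force: 0.0
```

Request:
{"fn": "servo_tool", "kwargs": {"targets": [[0, 0, 0, 0, 0, 0], [0, 0, 0, 0, 0, 0], [0, 0, 0, 0, 0, 0], [0, 0, 0, 0, 0, 0], [0, 0, 0, 0, 0, 0], [0, 0, 0, 0, 0, 0], [0, 0, 0, 0, 0, 0], [0, 0, 0, 0, 0, 0], [0, 0, 0, 0, 0, 0], [0, 0, 0, 0, 0, 0]], "gripper": 0.03, "newtons": 50}}

```text
time: 16.5
position: [0.5691, 0.0167, 0.0271]
eef_rot: [0.0, 0.09, 0.996, 0.0]
wrist_force: [0.8, 0.7, 2.8]
opening: 0.0451
grip_force: 54.2
```

Request:
{"fn": "servo_tool", "kwargs": {"targets": [[-0.003, 0.0005, 0, 0, 0, 0], [-0.005, 0.0009, 0, 0, 0, 0], [-0.008, 0.0014, 0, 0, 0, 0], [-0.01, 0.0018, 0, 0, 0, 0], [-0.012, 0.0022, 0, 0, 0, 0], [-0.012, 0.0022, 0, 0, 0, 0], [-0.012, 0.0022, 0, 0, 0, 0], [-0.008, 0.0014, 0, 0, 0, 0], [-0.004, 0.0007, 0, 0, 0, 0], [0, 0, 0.002, 0, 0, 0]]}}

```text
time: 17.33
position: [0.4923, 0.0302, 0.0278]
eef_rot: [-0.002, 0.09, 0.996, -0.0]
wrist_force: [0.3, 0.3, -3.7]
opening: 0.0447
grip_force: 53.7
```

Request:
{"fn": "servo_tool", "kwargs": {"targets": [[0, 0, 0.003, 0, 0, 0], [0, 0, 0.005, 0, 0, 0], [0, 0, 0.01, 0, 0, 0], [0, 0, 0.01, 0, 0, 0], [0, 0, 0.01, 0, 0, 0], [0, 0, 0.01, 0, 0, 0], [0, 0, 0.005, 0, 0, 0], [0, 0, 0, 0, 0, 0], [0, 0, 0, 0, 0, 0], [0, 0, 0, 0, 0, 0]]}}

```text
time: 18.17
position: [0.4944, 0.0299, 0.0814]
eef_rot: [-0.0, 0.09, 0.996, -0.0]
wrist_force: [0.0, -0.4, -2.7]
opening: 0.045
grip_force: 53.7
```

Run:
```python
from h import *
o=get_obs();print(o['position'],o['eef_rot'],o['opening'],o['wrist_force'],o['torque'])
c=snap('scene'); cv2.imwrite('pics/s5.png',cv2.resize(c['img'][110:290,190:400,::-1],(700,600),interpolation=cv2.INTER_CUBIC))
```

```text
[0.49436903 0.02992453 0.08141643] [-4.50474148e-04  9.03050221e-02  9.95914052e-01 -1.79555038e-05] 0.045017348309723725 [ 0.01713327 -0.37872209 -2.69725803] [ 0.01542517  0.07514137 -0.00705092]
```

View pics/s5.png

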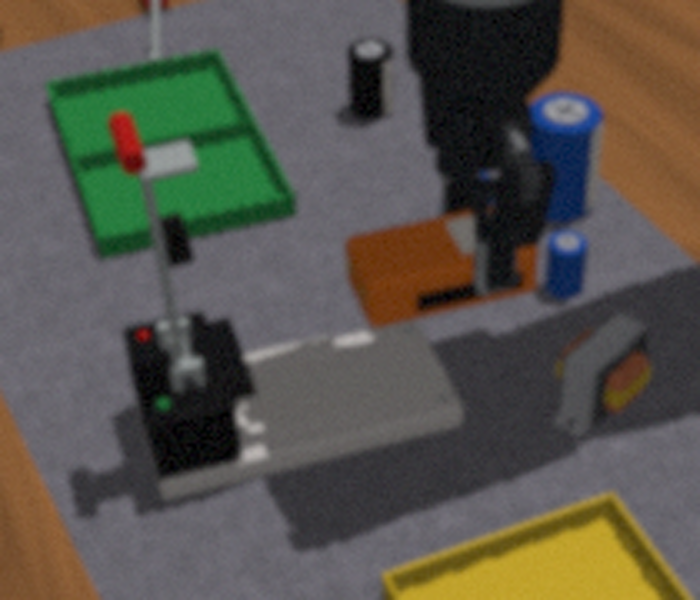

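The pack is out and level, and the bar stayed up. Next it goes to the near yellow compartment.

Request:
{"fn": "servo_tool", "kwargs": {"targets": [[0.002, 0.0085, 0, 0, 0, 0.5], [0.004, 0.0165, 0, 0, 0, 0.5], [0.006, 0.025, 0, 0, 0, 0.8], [0.006, 0.025, 0, 0, 0, 0.8], [0.006, 0.025, 0, 0, 0, 0.8], [0.006, 0.025, 0, 0, 0, 0.8], [0.006, 0.025, 0, 0, 0, 0.6], [0.004, 0.0155, 0, 0, 0, 0.5], [0.0023, 0.0076, -0.002, 0, 0, 0], [0, 0, -0.006, 0, 0, 0]]}}

```text
time: 19.05
position: [0.5379, 0.2049, 0.0741]
eef_rot: [0.001, 0.043, 0.999, 0.0]
wrist_force: [-0.4, 0.1, -2.9]
opening: 0.0449
grip_force: 53.6
```

Request:
{"fn": "servo_tool", "kwargs": {"targets": [[0, 0, -0.01, 0, 0, 0], [0, 0, -0.012, 0, 0, 0], [0, 0, -0.01, 0, 0, 0], [0, 0, -0.008, 0, 0, 0], [0, 0, -0.006, 0, 0, 0], [0, 0, -0.005, 0, 0, 0], [0, 0, -0.003, 0, 0, 0], [0, 0, -0.002, 0, 0, 0], [0, 0, -0.001, 0, 0, 0], [0, 0, 0, 0, 0, 0]]}}

```text
time: 19.88
position: [0.5373, 0.2031, 0.017]
eef_rot: [0.0, 0.044, 0.999, 0.0]
wrist_force: [0.0, -0.3, -2.6]
opening: 0.045
grip_force: 53.6
```

Request:
{"fn": "servo_tool", "kwargs": {"targets": [[0, 0, -0.0006, 0, 0, 0], [0, 0, -0.0006, 0, 0, 0], [0, 0, -0.0006, 0, 0, 0], [0, 0, -0.0005, 0, 0, 0], [0, 0, -0.0003, 0, 0, 0], [0, 0, -0.0002, 0, 0, 0], [0, 0, 0, 0, 0, 0], [0, 0, 0, 0, 0, 0], [0, 0, 0, 0, 0, 0], [0, 0, 0, 0, 0, 0]]}}

```text
time: 20.72
position: [0.5371, 0.203, 0.0141]
eef_rot: [0.0, 0.044, 0.999, 0.0]
wrist_force: [-1.2, -0.2, -1.9]
opening: 0.0449
grip_force: 53.8
```

Request:
{"fn": "servo_tool", "kwargs": {"targets": [[0, 0, -0.0004, 0, 0, 0], [0, 0, -0.0004, 0, 0, 0], [0, 0, -0.0004, 0, 0, 0], [0, 0, 0, 0, 0, 0], [0, 0, 0, 0, 0, 0], [0, 0, 0, 0, 0, 0], [0, 0, 0, 0, 0, 0], [0, 0, 0, 0, 0, 0], [0, 0, 0, 0, 0, 0], [0, 0, 0, 0, 0, 0]]}}

```text
time: 21.55
position: [0.5371, 0.203, 0.0141]
eef_rot: [-0.0, 0.044, 0.999, -0.0]
wrist_force: [-5.4, -2.0, 6.3]
opening: 0.045
grip_force: 54.9
```

Request:
{"fn": "servo_tool", "kwargs": {"targets": [[0, 0, 0, 0, 0, 0], [0, 0, 0, 0, 0, 0], [0, 0, 0, 0, 0, 0], [0, 0, 0, 0, 0, 0], [0, 0, 0.01, 0, 0, 0], [0, 0, 0.02, 0, 0, 0], [0, 0, 0.03, 0, 0, 0], [0, 0, 0.03, 0, 0, -3], [-0.01, -0.012, 0, 0, 0, -7], [-0.012, -0.015, 0, 0, 0, -7]], "gripper": 0.058}}

```text
time: 22.38
position: [0.5177, 0.1769, 0.1071]
eef_rot: [0.003, 0.194, 0.981, 0.002]
wrist_force: [-0.3, 0.1, 0.0]
opening: 0.0578
grip_force: 0.0
```

Request:
{"fn": "servo_tool", "kwargs": {"targets": [[-0.0121, -0.0155, 0, 0, 0, -7], [-0.012, -0.015, 0, 0, 0, -7], [-0.012, -0.015, 0, 0, 0, -7], [-0.012, -0.015, 0, 0, 0, -7], [-0.012, -0.015, 0, 0, 0, -7], [-0.009, -0.011, 0, 0, 0, -7], [-0.005, -0.007, 0, 0, 0, -4], [0, 0, 0, 0, 0, 0], [0, 0, 0, 0, 0, 0], [0, 0, 0, 0, 0, 0]], "gripper": 0.08}}

```text
time: 23.22
position: [0.4416, 0.0828, 0.1034]
eef_rot: [0.0, 0.559, 0.829, 0.0]
wrist_force: [0.6, 0.6, -0.2]
opening: 0.0797
grip_force: 0.0
```

Run:
```python
from h import *
o=get_obs();print(o['position'],o['eef_rot'],o['opening'],o['wrist_force'])
c=snap('scene'); cv2.imwrite('pics/s6.png',cv2.resize(c['img'][150:400,240:500,::-1],(624,600),interpolation=cv2.INTER_CUBIC))
```

```text
[0.44158946 0.08279592 0.10343217] [3.98860203e-04 5.58987883e-01 8.29175609e-01 4.44209463e-04] 0.07967087340372647 [ 0.58012992  0.61316865 -0.19379026]
```

View pics/s6.png

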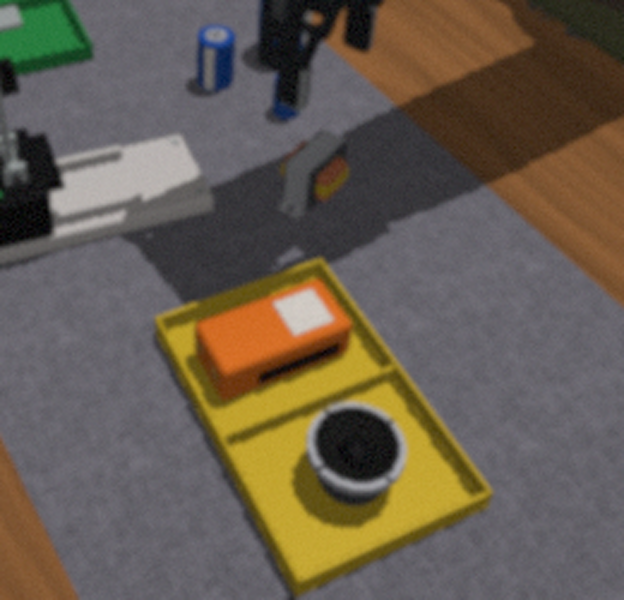

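The pack and speaker both lie flat in the yellow tray. I'm descending on the transformer.

Request:
{"fn": "servo_tool", "kwargs": {"targets": [[0, 0, -0.01, 0, 0, 0], [0, 0, -0.018, 0, 0, 0], [0, 0, -0.02, 0, 0, 0], [0, 0, -0.018, 0, 0, 0], [0, 0, -0.012, 0, 0, 0], [0, 0, -0.007, 0, 0, 0], [0, 0, -0.004, 0, 0, 0], [0, 0, -0.002, 0, 0, 0], [0, 0, 0, 0, 0, 0], [0, 0, 0, 0, 0, 0]]}}

```text
time: 24.1
position: [0.4417, 0.0826, 0.0125]
eef_rot: [0.001, 0.56, 0.829, 0.0]
wrist_force: [0.1, -0.9, -1.1]
opening: 0.0802
grip_force: 0.0
```

Request:
{"fn": "servo_tool", "kwargs": {"targets": [[0, 0, 0, 0, 0, 0], [0, 0, 0, 0, 0, 0], [0, 0, 0, 0, 0, 0], [0, 0, 0, 0, 0, 0], [0, 0, 0, 0, 0, 0], [0, 0, 0, 0, 0, 0], [0, 0, 0, 0, 0, 0], [0, 0, 0, 0, 0, 0], [0, 0, 0, 0, 0, 0], [0, 0, 0, 0, 0, 0]], "gripper": 0.03, "newtons": 50}}

```text
time: 24.93
position: [0.4422, 0.0826, 0.013]
eef_rot: [0.001, 0.56, 0.829, 0.001]
wrist_force: [0.5, 0.0, 6.7]
opening: 0.0474
grip_force: 52.9
```

Request:
{"fn": "servo_tool", "kwargs": {"targets": [[0, 0, 0.003, 0, 0, 0], [0, 0, 0.007, 0, 0, 0], [0, 0, 0.015, 0, 0, 0], [0, 0, 0.02, 0, 0, 0], [0, 0, 0.02, 0, 0, 0], [0.002, -0.007, 0.015, 0, 0, -1], [0.005, -0.016, 0.005, 0, 0, -2.5], [0.008, -0.026, 0, 0, 0, -2.5], [0.009, -0.03, 0, 0, 0, -2.5], [0.01, -0.034, 0, 0, 0, -2.5]]}}

```text
time: 25.77
position: [0.4741, -0.0309, 0.0964]
eef_rot: [-0.001, 0.637, 0.771, -0.0]
wrist_force: [1.1, -0.0, -2.9]
opening: 0.0475
grip_force: 51.8
```

Request:
{"fn": "servo_tool", "kwargs": {"targets": [[0.01, -0.034, 0, 0, 0, -2.5], [0.01, -0.034, 0, 0, 0, -2.5], [0.01, -0.034, 0, 0, 0, -2.5], [0.01, -0.034, 0, 0, 0, -2.5], [0.01, -0.034, 0, 0, 0, -2.5], [0.01, -0.034, 0, 0, 0, -2.5], [0.01, -0.034, 0, 0, 0, -2.5], [0.008, -0.026, 0, 0, 0, -2], [0.004, -0.014, 0, 0, 0, 0], [0.001, -0.004, 0, 0, 0, 0]]}}

```text
time: 26.6
position: [0.5577, -0.3144, 0.0962]
eef_rot: [-0.001, 0.758, 0.652, -0.0]
wrist_force: [-0.7, 0.4, -2.3]
opening: 0.0471
grip_force: 52.0
```

Request:
{"fn": "servo_tool", "kwargs": {"targets": [[0.001, 0.002, -0.01, 0, 0, 0], [0, 0, -0.018, 0, 0, 0], [0, 0, -0.018, 0, 0, 0], [0, 0, -0.012, 0, 0, 0], [0, 0, -0.008, 0, 0, 0], [0, 0, -0.005, 0, 0, 0], [0, 0, -0.004, 0, 0, 0], [0, 0, -0.002, 0, 0, 0], [0, 0, -0.001, 0, 0, 0], [0, 0, 0, 0, 0, 0]]}}

```text
time: 27.43
position: [0.5594, -0.3107, 0.0194]
eef_rot: [0.001, 0.758, 0.652, 0.0]
wrist_force: [-0.1, 0.4, -3.0]
opening: 0.047
grip_force: 52.0
```

Request:
{"fn": "servo_tool", "kwargs": {"targets": [[0, 0, -0.0005, 0, 0, 0], [0, 0, -0.0005, 0, 0, 0], [0, 0, -0.0005, 0, 0, 0], [0, 0, 0, 0, 0, 0], [0, 0, 0, 0, 0, 0], [0, 0, 0, 0, 0, 0], [0, 0, 0, 0, 0, 0], [0, 0, 0, 0, 0, 0], [0, 0, 0, 0, 0, 0], [0, 0, 0, 0, 0, 0]]}}

```text
time: 28.27
position: [0.559, -0.3105, 0.0173]
eef_rot: [-0.0, 0.758, 0.652, 0.0]
wrist_force: [-0.7, 0.7, -2.9]
opening: 0.0472
grip_force: 52.0
```

Request:
{"fn": "servo_tool", "kwargs": {"targets": [[0, 0, -0.0005, 0, 0, 0], [0, 0, -0.0005, 0, 0, 0], [0, 0, -0.0005, 0, 0, 0], [0, 0, -0.0004, 0, 0, 0], [0, 0, 0, 0, 0, 0], [0, 0, 0, 0, 0, 0], [0, 0, 0, 0, 0, 0], [0, 0, 0, 0, 0, 0], [0, 0, 0, 0, 0, 0], [0, 0, 0, 0, 0, 0]]}}

```text
time: 29.1
position: [0.559, -0.3106, 0.0161]
eef_rot: [-0.0, 0.758, 0.652, -0.0]
wrist_force: [-4.9, 3.4, 5.0]
opening: 0.0472
grip_force: 53.0
```

Request:
{"fn": "servo_tool", "kwargs": {"targets": [[0, 0, 0, 0, 0, 0], [0, 0, 0, 0, 0, 0], [0, 0, 0, 0, 0, 0], [0, 0, 0, 0, 0, 0], [0, 0, 0.01, 0, 0, 0], [0, 0, 0.02, 0, 0, 0], [0, 0, 0.03, 0, 0, 0], [0, 0, 0.03, 0, 0, 0], [-0.01, 0.02, 0, 0, 0, 4], [-0.013, 0.025, 0, 0, 0, 4]], "gripper": 0.062}}

```text
time: 29.93
position: [0.5386, -0.2676, 0.1101]
eef_rot: [0.004, 0.71, 0.704, 0.001]
wrist_force: [-0.1, 0.8, 0.4]
opening: 0.0621
grip_force: 0.0
```

Request:
{"fn": "servo_tool", "kwargs": {"targets": [[-0.015, 0.029, 0, 0, 0, 4.5], [-0.015, 0.029, 0, 0, 0, 4.5], [-0.015, 0.029, 0, 0, 0, 4.5], [-0.015, 0.029, 0, 0, 0, 4.5], [-0.015, 0.029, 0, 0, 0, 4.5], [-0.013, 0.024, 0, 0, 0, 4], [-0.0083, 0.016, 0, 0, 0, 4], [-0.003, 0.006, 0, 0, 0, 0], [0, 0, 0, 0, 0, 0], [0, 0, 0, 0, 0, 0]]}}

```text
time: 30.77
position: [0.4374, -0.0749, 0.1062]
eef_rot: [0.001, 0.501, 0.866, 0.0]
wrist_force: [0.7, -0.5, -0.6]
opening: 0.062
grip_force: 0.0
```

Run:
```python
from h import *
o=get_obs();print(o['position'],o['eef_rot'],o['opening'])
c=snap('scene'); cv2.imwrite('pics/s7.png',cv2.resize(c['img'][100:270,190:400,::-1],(735,595),interpolation=cv2.INTER_CUBIC))
```

```text
[ 0.43740907 -0.07491559  0.10616395] [9.44708813e-04 5.00903662e-01 8.65502529e-01 3.86699457e-05] 0.06196991545393185
```

View pics/s7.png

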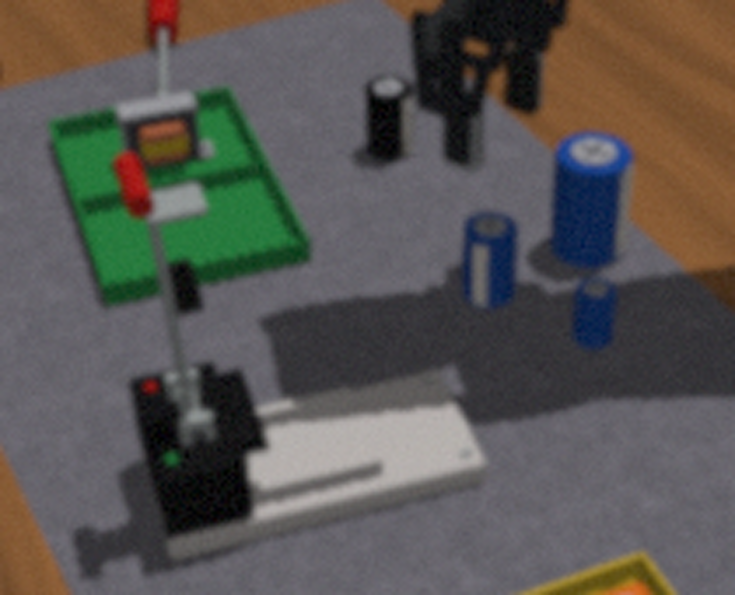

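The transformer stands in the far green compartment, and the gripper is over the middle-sized blue capacitor.

Request:
{"fn": "servo_tool", "kwargs": {"targets": [[-0.0005, 0.0005, -0.01, 0, 0, 0], [0, 0, -0.018, 0, 0, 0], [0, 0, -0.02, 0, 0, 0], [0, 0, -0.018, 0, 0, 0], [0, 0, -0.012, 0, 0, 0], [0, 0, -0.007, 0, 0, 0], [0, 0, -0.004, 0, 0, 0], [0, 0, -0.001, 0, 0, 0], [0, 0, 0, 0, 0, 0], [0, 0, 0, 0, 0, 0]]}}

```text
time: 31.65
position: [0.4418, -0.0769, 0.0204]
eef_rot: [0.005, 0.501, 0.866, 0.0]
wrist_force: [0.9, -1.9, 20.3]
opening: 0.0621
grip_force: 0.0
```

Request:
{"fn": "servo_tool", "kwargs": {"targets": [[0, 0, 0, 0, 0, 0], [0, 0, 0, 0, 0, 0], [0, 0, 0, 0, 0, 0], [0, 0, 0, 0, 0, 0], [0, 0, 0, 0, 0, 0], [0, 0, 0, 0, 0, 0], [0, 0, 0, 0, 0, 0], [0, 0, 0, 0, 0, 0], [0, 0, 0, 0, 0, 0], [0, 0, 0, 0, 0, 0]], "gripper": 0.02, "newtons": 30}}

```text
time: 32.48
position: [0.4455, -0.0785, 0.0235]
eef_rot: [0.009, 0.501, 0.866, 0.001]
wrist_force: [1.9, -4.1, 28.5]
opening: 0.0322
grip_force: 28.0
```

Something is pressing up with 28 N. The gripper body probably touches the tall capacitor, so I'm lifting straight away.

Request:
{"fn": "servo_tool", "kwargs": {"targets": [[0, 0, 0.004, 0, 0, 0], [0, 0, 0.004, 0, 0, 0], [0, 0, 0.004, 0, 0, 0], [0, 0, 0.008, 0, 0, 0], [0, 0, 0.015, 0, 0, 0], [0, 0, 0.02, 0, 0, 0], [0, 0, 0.02, 0, 0, 0], [0, 0, 0.01, 0, 0, 0], [0, 0, 0, 0, 0, 0], [0, 0, 0, 0, 0, 0]]}}

```text
time: 33.32
position: [0.4361, -0.074, 0.1001]
eef_rot: [0.0, 0.501, 0.866, 0.0]
wrist_force: [0.3, 0.4, -1.3]
opening: 0.0324
grip_force: 30.3
```

Run:
```python
from h import *
o=get_obs();print(o['position'],o['eef_rot'],o['opening'],o['wrist_force'])
c=snap('scene'); cv2.imwrite('pics/s8.png',cv2.resize(c['img'][80:250,230:440,::-1],(735,595),interpolation=cv2.INTER_CUBIC))
```

```text
[ 0.43606776 -0.07400457  0.10014968] [3.51449264e-05 5.00562291e-01 8.65700520e-01 2.34269447e-05] 0.03235083191302473 [ 0.31953586  0.42950462 -1.28255108]
```

View pics/s8.png

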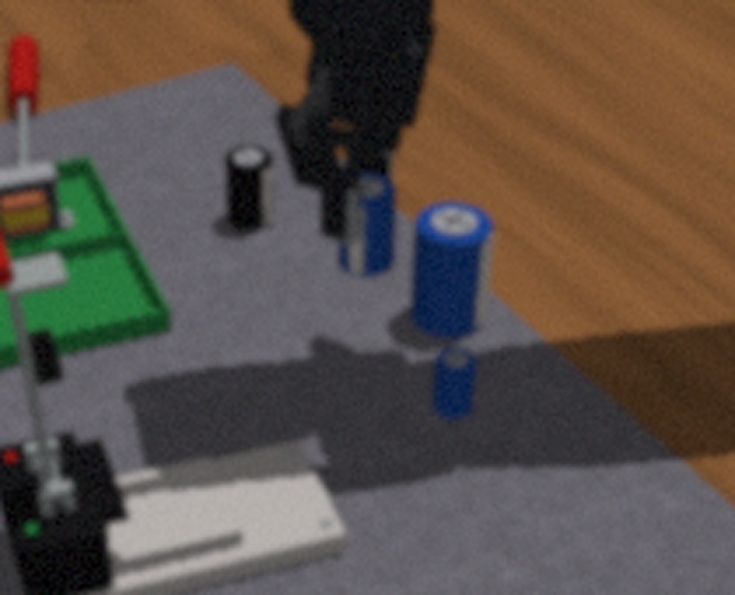

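The large capacitor is still standing and the target one is held upright. It goes to the near green compartment next.

Request:
{"fn": "servo_tool", "kwargs": {"targets": [[0.007, -0.007, 0, 0, 0, 0], [0.014, -0.014, 0, 0, 0, 0], [0.02, -0.021, 0, 0, 0, 0], [0.022, -0.023, 0, 0, 0, 0], [0.022, -0.023, 0, 0, 0, 0], [0.022, -0.023, 0, 0, 0, 0], [0.018, -0.018, 0, 0, 0, 0], [0.0094, -0.009, 0, 0, 0, 0], [0.003, -0.0032, -0.003, 0, 0, 0], [0, 0, -0.008, 0, 0, 0]]}}

```text
time: 34.2
position: [0.5744, -0.2164, 0.0886]
eef_rot: [0.0, 0.501, 0.866, -0.0]
wrist_force: [-0.2, -0.2, -0.2]
opening: 0.0321
grip_force: 30.3
```

Request:
{"fn": "servo_tool", "kwargs": {"targets": [[0, 0, -0.012, 0, 0, 0], [0, 0, -0.014, 0, 0, 0], [0, 0, -0.012, 0, 0, 0], [0, 0, -0.008, 0, 0, 0], [0, 0, -0.005, 0, 0, 0], [0, 0, -0.003, 0, 0, 0], [0, 0, -0.003, 0, 0, 0], [0, 0, -0.001, 0, 0, 0], [0, 0, -0.001, 0, 0, 0], [0, 0, 0, 0, 0, 0]]}}

```text
time: 35.03
position: [0.5739, -0.2154, 0.0309]
eef_rot: [0.0, 0.5, 0.866, 0.0]
wrist_force: [-0.2, 0.5, -0.6]
opening: 0.0321
grip_force: 30.3
```

Request:
{"fn": "servo_tool", "kwargs": {"targets": [[0, 0, -0.0006, 0, 0, 0], [0, 0, -0.0006, 0, 0, 0], [0, 0, -0.0006, 0, 0, 0], [0, 0, -0.0006, 0, 0, 0], [0, 0, -0.0005, 0, 0, 0], [0, 0, -0.0003, 0, 0, 0], [0, 0, -0.0003, 0, 0, 0], [0, 0, 0, 0, 0, 0], [0, 0, 0, 0, 0, 0], [0, 0, 0, 0, 0, 0]]}}

```text
time: 35.87
position: [0.5736, -0.2152, 0.0269]
eef_rot: [0.0, 0.5, 0.866, 0.0]
wrist_force: [0.3, -0.0, -0.5]
opening: 0.0317
grip_force: 30.3
```

Request:
{"fn": "servo_tool", "kwargs": {"targets": [[0, 0, -0.0005, 0, 0, 0], [0, 0, -0.0005, 0, 0, 0], [0, 0, -0.0004, 0, 0, 0], [0, 0, 0, 0, 0, 0], [0, 0, 0, 0, 0, 0], [0, 0, 0, 0, 0, 0], [0, 0, 0, 0, 0, 0], [0, 0, 0, 0, 0, 0], [0, 0, 0, 0, 0, 0], [0, 0, 0, 0, 0, 0]]}}

```text
time: 36.7
position: [0.5737, -0.2153, 0.0267]
eef_rot: [-0.0, 0.5, 0.866, -0.0]
wrist_force: [-3.1, 0.5, 5.9]
opening: 0.0318
grip_force: 31.0
```

Contact. I'm releasing and backing off upward.

Request:
{"fn": "servo_tool", "kwargs": {"targets": [[0, 0, 0, 0, 0, 0], [0, 0, 0, 0, 0, 0], [0, 0, 0, 0, 0, 0], [0, 0, 0, 0, 0, 0], [0, 0, 0.008, 0, 0, 0], [0, 0, 0.015, 0, 0, 0], [0, 0, 0.03, 0, 0, 0], [0, 0, 0.04, 0, 0, 0], [0, 0, 0.04, 0, 0, 0], [-0.01, 0, 0.03, 0, 0, 0]], "gripper": 0.05}}

```text
time: 37.53
position: [0.5653, -0.2156, 0.193]
eef_rot: [0.002, 0.5, 0.866, 0.0]
wrist_force: [1.4, -0.1, 0.2]
opening: 0.0499
grip_force: 0.0
```

Request:
{"fn": "servo_tool", "kwargs": {"targets": [[-0.03, -0.02, 0.01, 0, 0, 0], [-0.03, -0.03, 0, 0, 0, 0], [-0.03, -0.03, 0, 0, 0, 0], [-0.03, -0.03, 0, 0, 0, 0], [-0.03, -0.03, 0, 0, 0, 0], [-0.02, -0.03, 0, 0, 0, 0], [0, -0.03, 0, 0, 0, 0], [0, 0, 0, 0, 0, 0], [0, 0, 0, 0, 0, 0], [0, 0, 0, 0, 0, 0]]}}

```text
time: 38.37
position: [0.3958, -0.4127, 0.1986]
eef_rot: [-0.0, 0.501, 0.866, 0.0]
wrist_force: [0.2, -0.1, -1.0]
opening: 0.0496
grip_force: 0.0
```

Run:
```python
from h import *
o=get_obs();print(o['position'],o['wrist_force'])
c=snap('scene'); cv2.imwrite('pics/s9.png',cv2.resize(c['img'][90:400,180:490,::-1],(600,600),interpolation=cv2.INTER_CUBIC))
```

```text
[ 0.39579723 -0.41270909  0.19864432] [ 0.17647002 -0.05199893 -0.97659466]
```

View pics/s9.png

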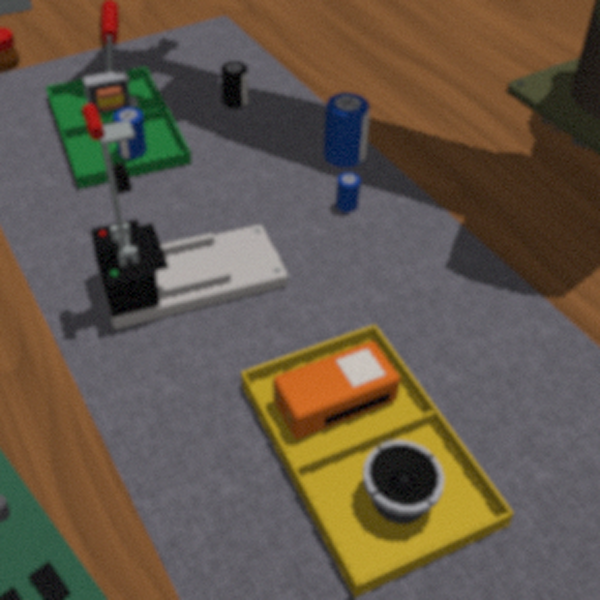

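Run:
```python
from h import *
c=snap('top'); cv2.imwrite('pics/t9.png',cv2.resize(c['img'][100:300,130:530,::-1],(800,400),interpolation=cv2.INTER_CUBIC))
```

```text
(no output)
```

View pics/t9.png

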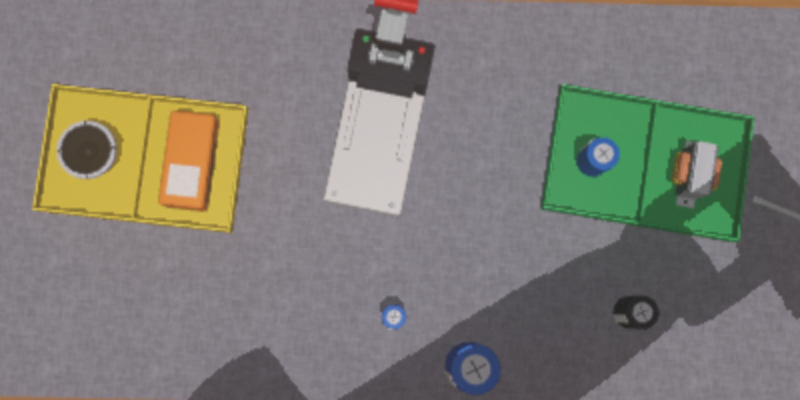

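All four parts are in their compartments, upright and flat. The bar stands up and the black capacitor has not moved.

```bash
python3 -c "
from cell import *
print(finish_job())"
```

```text
the job is handed in; nothing more can be done
None
```

The job is handed in: both kits are in their trays, one part to a compartment, at about 38 s of the 106 s allowed; the one slip was the gripper pressing on something at up to about 28 N, under the 40 N limit (probably the large blue capacitor, which stayed standing), while I picked up the blue capacitor.

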